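Tip the tube block upright and stand it in the spill tray

ROBOT

A 7-joint arm with a two-finger parallel gripper is mounted at the origin on the work surface. World frame = base frame: x ahead of the robot, y to its left, z up, the work surface at z = 0. Lengths are in m, angles in rad, forces in N, time in s.
With the tool pointing down it reaches from about 0.425 to 0.825 m from the base axis. Payload 3.6 kg.
Tool frame: the origin (TCP) lies between the finger pads; the fingertips stand 17 mm ahead of it and the grasp point (between the pads) lies 2 mm behind it (r.tcp_to_tips is the distance from the TCP to the fingertips, in m); z points along the fingers, y is the direction in which the jaws open and shut (so a half turn about z gives the same grasp; the last joint's range is limited). The gripper opens to 85 mm and grips with 20 to 120 N. Pads are 22 mm wide; open, the fingers measure 114 mm over their backs; the gripper's body (76 mm by 85 mm) begins 54 mm behind the grasp point. The pads swing forward as they close: fully open they stand 13 mm farther back than shut.
Start: joints at [-1.28, 0.615, -0.013, 1.423, 0.008, 1.103, -0.04], TCP at [0.202, 0.618, 0.248] pointing down, gripper open.
Joint ranges: [-3.12, 3.12], [-0.3, 2.06], [-1.34, 1.32], [0.26, 2.42], [-1.36, 4.5], [0.01, 1.98], [-2.84, 2.84]. Speed limits (rad/s): [2.79, 2.79, 3.14, 3.14, 3.14, 3.14, 3.14].

INTERFACE

Orientations are given as a unit quaternion [w, x, y, z].
In Python, from station import r, cams, order, models gives the robot as it stands.
- The arm moves only by the shell command python3 -m creep 'ROWS' [FORCE]. ROWS is a JSON object of lists of equal length, an entry for each row: "claw": the finger opening in cm, from 0 to 8.54; "linear": the shift along the tool's x, y, z in cm, a list of three; "twist": the turn, a rotation vector about the tool's x, y, z in degrees, a list of three. In form: {"claw": [claw, ...], "linear": [[x, y, z], ...], "twist": [[rx, ry, rz], ...]}. A call has 1 to 10 rows; each row is the pose to reach, as a shift and turn from the pose measured when the call began, along the tool's axes at that moment; what a row does not reach only later rows make up. A row lasts 1/12 s, in which the tool goes at most 41.7 mm and 7.16 degrees, less where a joint would pass 70% of its speed; a pose out of reach is approached as far as the arm can. A call with a gripper value outside its range is refused whole. The fingers move at their own pace and stop on an object; FORCE is the grip in N (left out, the last holds). Time passes only in rows, so rows that repeat a pose let the fingers close. It gives the time, the measured TCP pose, the force and the opening at its end, in the units of the state.
- r.get_state(): the state, without advancing time (a new reading comes with each control period).
- cams.get_image(name): name is "side" or "top"; returns a dict with "frame" (480x640x3 uint8, red, green, blue), "fovy" (degrees; the focal length in pixels is half the picture's height over the tangent of half this angle, whatever the lens; pixels are square), "cx", "cy" (the principal point, pixels), "dist" ([k1, k2, p1, p2, k3] as OpenCV has them; the pictures are not rectified), "world_to_cam" (4x4, takes a point from world to camera coordinates). Camera axes: x right, y down, z forward; pixel columns grow to the right and rows downward; lengths in m; the calibration is good to about 2 mm. A picture is of the moment at which its call begins. There is no depth.
- order.job_done(): hands the job in, once; it reports no verdict.
Trained networks look in a picture, given as the dict that the camera call returned (one of the last four; its "shot" number tells which), for a name from the list of things; names that differ only in an ending like _2 or _b are one class to them, and where a whole thing is asked for, a point or a joint stands for the part that bears it (a point fixed in the world has none). Each returns a list of dicts, best first, with "score" (0 to 1); they miss things now and then, are a little off and sometimes report something else, mostly with a low value. They report only what shows in the picture. A call takes as long as a camera call.
- models.spot_in(thing, picture): "position" ([x, y, z] in m, in the coordinates of the camera as it stood for that picture, good to about 4 mm: the middle of the surface that is visible of it).
- models.masks_of(thing, picture): "mask" (480x640 bool, what is visible of it).
The state is a dict: "clock": time; "q": joint angles; "dq": joint speeds; "joint_torque": joint torques, N m; "eef_pos": TCP position; "eef_rot": TCP orientation; "contact_force": force on the tool from outside, world axes, zero at the start; "wrist_torque": the same for the moment, N m; "gripper_width": opening from 0.0 (shut) to 1.0 (fully open).
Only numpy, scipy, OpenCV 4.12 (cv2) and the standard library are available. Lean on these libraries where they do the work, as an engineer would, in place of code of your own. Each camera call takes 0.05 s, during which the arm holds its last target.

TASK

The wooden test-tube block was left lying on its side. Take it to the near edge of the raised blue board with its holes facing away from the board, and tip it over against that edge so that it ends up on the board with the holes up; let go of it there, then take hold of it afresh and lower it, without dropping it, into the shallow white tray, flat on the tray floor with the holes up. Leave the jars, the flask and the beaker where they are.

Things in the scene. Friction and masses are not known exactly. Their poses are not given: they have to be found in the camera images.
- block: Wooden test-tube block, a plain light-wood cuboid 40 x 112 x 62 mm along its own x, y, z, 0.2 to 0.35 kg, loose. Eight blind holes (18 mm wide, 30 mm deep, two rows of four) open on its +x face: its x axis points out of the hole mouths. It starts on its side, z axis up, 62 mm tall, x axis level and within 37 degrees of pointing at the robot side (-x). Origin: centre of the face underneath at the start. With the holes up it is 40 mm tall and its footprint is 62 x 112 mm.
- block_mid (a point): The middle of the block's volume (31 mm along the block's own z from its origin), axes as the block's.
- board: Fixed blue board, 240 mm square, 8 mm thick, flat on the table. Its near edge, an aluminium strip level with the top, is the stop. Origin: at table height under the middle of that edge; x points inwards over the board (away from the robot), y along the edge, z up. A block pushed high up against the edge rocks over it and, once leaned about 45 degrees, falls flat on the board, overhanging by some 10 mm.
- tray: Shallow white plastic tray fixed on the table, outside 84 x 136 mm (x, y), 12 mm tall, walls and floor 4 mm thick, so 76 x 128 mm inside. Origin: centre of its underside; y along its long side. It stands to the left or right of the board, the block starting on the other side.
- jar_a: Bystander: lidded glass jar, 58 mm wide, 85 mm tall, on the far part of the board. Origin at its foot.
- flask: Bystander: glass conical flask, 82 mm wide, 132 mm tall, on the far part of the board. Origin at its foot.
- beaker: Bystander: glass beaker, 76 mm wide, 100 mm tall, on the table. Origin at its foot.
- jar_b: Bystander: lidded glass jar, 58 mm wide, 85 mm tall, on the table. Origin at its foot.

How it is judged:
On the way, in this order (a step that is already met when the one before it is completed fails the run):
1. the block leans part-way over (x axis 29 to 72 degrees from vertical) resting against the near edge of the board (not farther in on it) (angle between block's own x axis and vertical between 0.5 and 1.25 rad and contact force between block and board above 0.2 N and not (x of block_mid in the frame of board above 0.06 m)), for 0.05 s.
2. the block stands on the board with its holes up, let go of (angle between block's own x axis and vertical below 0.1 rad and contact force between block and board above 0.5 N and contact force between block and the fingers below 0.1 N and linear speed of block below 0.03 m/s), for 0.05 s.
3. the block is lifted clear off the board (z of block_mid in the frame of board above 0.04 m and contact force between block and board below 0.05 N and contact force between block and the fingers above 1 N), for 0.1 s.
At the end, for the whole second after the job is handed in: The block lies flat on the floor of the tray, inside its walls (middle within 14 mm of the tray's middle, no higher than 4 mm over its seat), holes up within 4.5 degrees, released and at rest (angle between block's own x axis and vertical below 0.08 rad and horizontal distance between block_mid and tray below 0.014 m and z of block_mid in the frame of tray below 0.028 m and contact force between block and tray above 0.5 N and contact force between block and the fingers below 0.1 N and linear speed of block below 0.02 m/s); the robot touches nothing.
It fails at once if a jar, the flask or the beaker is shifted by more than 20 mm or tipped by more than 20 degrees (distance of any of jar_a, flask, beaker, jar_b from where it was at the start of the episode above 0.02 m or angle between any of jar_a, flask, beaker, jar_b's own z axis and vertical above 0.35 rad).
It fails at once if the block is dropped into the tray (moving faster than 0.5 m/s, low over the tray) (horizontal distance between block_mid and tray below 0.04 m and z of block_mid in the frame of tray below 0.08 m and linear speed of block above 0.5 m/s).
It also fails if it takes over 72 s, if anything falls off the work surface, if the arm or the gripper's body presses on something with over 40 N, if the wrist force passes 120 N, or if a joint passes its speed limit or range.

## Working session

There is one attempt and no reset: what is moved stays moved. The work goes in short steps, Python scripts to look and compute and a shell command to move; the robot and the scene stay as the last step left them, time stands still between calls to the robot, and variables do not carry over. Pictures are saved under pics/ and viewed, and the job is handed in when it is done.

```bash
ls; mkdir -p pics; cat > h.py <<'E'
import numpy as np, cv2
from station import r, cams, order, models
from scipy.spatial.transform import Rotation as R
def K(p):
    f=240/np.tan(np.radians(p['fovy'])/2); return np.array([[f,0,p['cx']],[0,f,p['cy']],[0,0,1.]])
def snap(cam,name=None):
    p=cams.get_image(cam)
    if name: cv2.imwrite('pics/'+name,p['frame'][:,:,::-1])
    return p
def w2p(p,X):
    T=np.array(p['world_to_cam']); X=np.atleast_2d(X)@T[:3,:3].T+T[:3,3]
    return cv2.projectPoints(X,np.zeros(3),np.zeros(3),K(p),np.array(p['dist'],float))[0][:,0]
def p2w(p,uv,z):
    T=np.array(p['world_to_cam']); n=cv2.undistortPoints(np.array(uv,float).reshape(-1,1,2),K(p),np.array(p['dist'],float))[:,0]
    d=np.c_[n,np.ones(len(n))]@T[:3,:3]; c=-T[:3,:3].T@T[:3,3]
    return c+d*((z-c[2])/d[:,2])[:,None]
def c2w(p,X):
    T=np.array(p['world_to_cam']); return T[:3,:3].T@(np.array(X)-T[:3,3])
def Rq(q): return R.from_quat([q[1],q[2],q[3],q[0]])
np.set_printoptions(precision=4,suppress=True)
E
python3 - <<'E'
from h import *
for c in ['top','side']:
    p=snap(c,c+'0.png')
    print(c,p['fovy'],p['dist'],-np.array(p['world_to_cam'])[:3,:3].T@np.array(p['world_to_cam'])[:3,3])
    for t in ['block','board','tray','jar_a','flask','beaker','jar_b']:
        for d in models.spot_in(t,p)[:2]: print(t,round(d['score'],2),c2w(p,d['position']))
s=r.get_state();print(s['clock'],s['eef_pos'],s['eef_rot'],s['gripper_width'],Rq(s['eef_rot']).as_matrix())
E
```

```text
pics
top 51.85865277419391 [-0.0648  0.      0.      0.      0.    ] [0.4699 0.0061 0.9457]
block 0.98 [0.4425 0.2669 0.058 ]
board 0.82 [0.7075 0.0064 0.0089]
tray 0.94 [ 0.4661 -0.2946  0.0005]
jar_a 0.76 [0.7951 0.0405 0.0905]
jar_a 0.57 [0.6877 0.3375 0.0821]
flask 0.7 [ 0.7622 -0.064   0.0684]
beaker 0.87 [ 0.7103 -0.349   0.059 ]
beaker 0.35 [ 0.4661 -0.2951  0.0012]
jar_b 0.76 [0.7951 0.0405 0.0905]
jar_b 0.57 [0.6877 0.3375 0.0821]
side 51.031058272904964 [-0.1209  0.      0.      0.      0.    ] [ 0.3066 -0.5219  0.7091]
block 0.59 [0.4353 0.2466 0.0653]
board 0.69 [0.6854 0.3261 0.0554]
board 0.66 [ 0.6933 -0.006   0.0092]
tray 0.96 [ 0.4693 -0.2986  0.0022]
jar_a 0.65 [0.6854 0.3296 0.0557]
jar_a 0.58 [0.7883 0.0341 0.0696]
flask 0.58 [ 0.7629 -0.08    0.0614]
beaker 0.67 [ 0.7065 -0.3384  0.067 ]
jar_b 0.65 [0.6854 0.3296 0.0557]
jar_b 0.58 [0.7883 0.0341 0.0696]
0.8 [0.2025 0.6176 0.2483] [ 0.      0.1577  0.9875 -0.    ] 1.0034066267128159 [[-0.9502  0.3115  0.    ]
 [ 0.3115  0.9502 -0.    ]
 [-0.     -0.     -1.    ]]
```

View pics/top0.png

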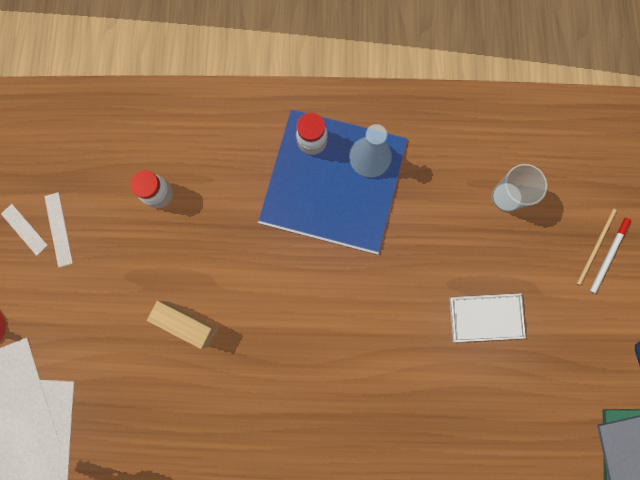

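View pics/side0.png

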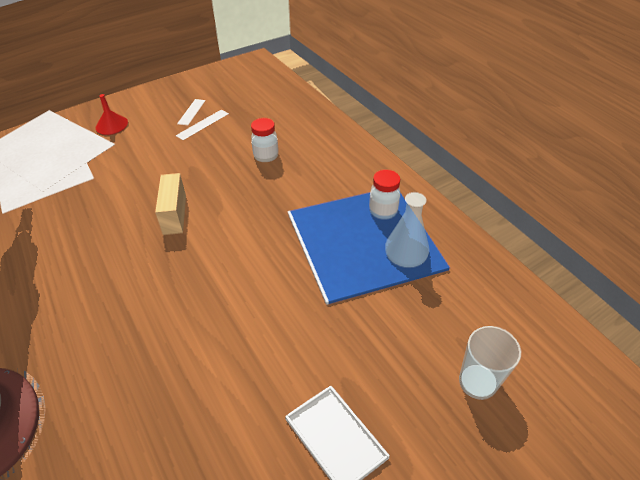

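The top view shows the block at about (180,325), the board's near edge from (260,222) to (380,251) and the tray at (488,318). The beaker and jars are well clear of these. Next I'll fit poses with cuboid silhouettes.

```bash
cat >> h.py <<'E'
from scipy.optimize import minimize
def sil(p,C,s=2):
    uv=w2p(p,C); h=cv2.convexHull((uv*s*16).astype(np.int32)); m=np.zeros((480*s,640*s),np.uint8)
    cv2.fillConvexPoly(m,h,1,shift=4); return m.astype(bool)
def cub(pos,Rm,lo,hi):
    c=np.array([[x,y,z] for x in (lo[0],hi[0]) for y in (lo[1],hi[1]) for z in (lo[2],hi[2])]); return c@Rm.T+pos
def mask(t,p,near=None):
    L=models.masks_of(t,p)
    if not L: return None
    L=[d for d in L if d['score']>0.3] or L[:1]
    if near is not None:
        L.sort(key=lambda d: np.linalg.norm(np.argwhere(d['mask']).mean(0)[::-1]-w2p(p,near)[0]))
    return L[0]['mask']
def fit(views,x0,corners,step):
    """views: [(p,mask)]"""
    M=[(p,np.kron(m,np.ones((2,2)))>0) for p,m in views]
    def cost(x):
        return sum(1-(lambda a:(a&m).sum()/(a|m).sum())(sil(p,corners(x))) for p,m in M)
    x0=np.array(x0,float); S=np.vstack([x0]+[x0+np.eye(len(x0))[i]*step[i] for i in range(len(x0))])
    for _ in range(3):
        o=minimize(cost,x0,method='Nelder-Mead',options=dict(initial_simplex=S,maxiter=300,xatol=1e-5,fatol=1e-5))
        x0=o.x; S=np.vstack([x0]+[x0+np.eye(len(x0))[i]*step[i]*.5 for i in range(len(x0))])
    return o.x,o.fun
def rz(a): return R.from_euler('z',a).as_matrix()
BLO,BHI=[-.02,-.056,0],[.02,.056,.062]
E
cat > meas.py <<'E'
from h import *
pt=snap('top'); ps=snap('side')
D={'block':([.44,.267,np.radians(180-28)],lambda x:cub([x[0],x[1],0],rz(x[2]),BLO,BHI)),
'board':([.60,.0,-.23],lambda x:cub([x[0],x[1],0],rz(x[2]),[0,-.12,0],[.24,.12,.008])),
'tray':([.466,-.295,0],lambda x:cub([x[0],x[1],0],rz(x[2]),[-.042,-.068,0],[.042,.068,.012]))}
for t,(x0,f) in D.items():
    vt,vs=mask(t,pt,[*x0[:2],0.02]),mask(t,ps,[*x0[:2],.02])
    for nm,v in (('both',[(pt,vt),(ps,vs)]),('top',[(pt,vt)]),('side',[(ps,vs)])):
        if t=='board':pass
        x,c=fit(v,x0,f,[.01,.01,.1]); print(t,nm,x,np.degrees(x[2]),c)
        if nm=='both':
            for p,k in ((pt,'t'),(ps,'s')):
                im=p.setdefault('dbg',p['frame'].copy()); cv2.polylines(im,[cv2.convexHull(w2p(p,f(x)).astype(np.float32)).round().astype(np.int32)],1,(255,0,255))
cv2.imwrite('pics/dbg_t.png',pt['dbg'][:,:,::-1]);cv2.imwrite('pics/dbg_s.png',ps['dbg'][:,:,::-1])
E
python3 meas.py
```

```text
block both [0.4428 0.2731 2.7113] 155.34822175052028 0.09669417572689898
block top [0.4432 0.2728 2.7174] 155.69751008402437 0.035491160441313285
block side [0.4423 0.2736 2.7209] 155.89564067230748 0.044812078380983
board both [ 0.6114  0.0298 -0.2368] -13.570102955056447 0.41745351385362384
board top [ 0.6122  0.0289 -0.2319] -13.289664444058571 0.18622194408267512
board side [ 0.6106  0.0295 -0.2358] -13.508461823414589 0.2278175950375121
tray both [ 0.4679 -0.2957  0.0753] 4.3171518673672375 0.07982705290710268
tray top [ 0.4686 -0.2955  0.0743] 4.259431197204074 0.040644969534849196
tray side [ 0.4667 -0.2961  0.0695] 3.9835342094795654 0.019219463663908143
```

```bash
python3 - <<'E'
import cv2
a=cv2.imread('pics/dbg_t.png');b=cv2.imread('pics/dbg_s.png')
A=cv2.resize(a[95:365,130:535],None,fx=1.9,fy=1.9)
cv2.imwrite('pics/d1.png',A)
cv2.imwrite('pics/d2.png',cv2.resize(b[150:480,140:480],None,fx=1.8,fy=1.8,interpolation=cv2.INTER_CUBIC))
E
python3 - <<'E'
from h import *
p=snap('top'); g=cv2.cvtColor(p['frame'],cv2.COLOR_RGB2HSV)
m=mask('board',p,[.7,0,0]); print(m.sum())
print(p2w(p,[[260,222],[380,251],[406,138],[291,112]],.008))
E
```

```text
12208
[[ 0.6415  0.1415  0.008 ]
 [ 0.5905 -0.0909  0.008 ]
 [ 0.8175 -0.1407  0.008 ]
 [ 0.8671  0.0893  0.008 ]]
```

View pics/d1.png

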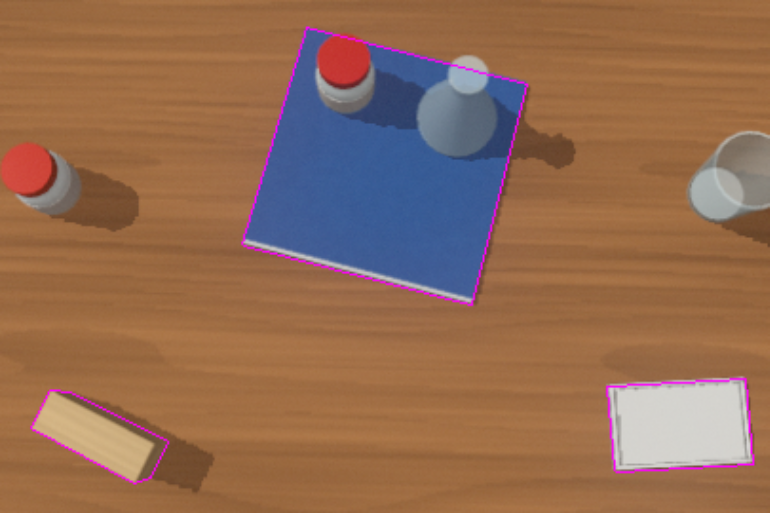

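View pics/d2.png

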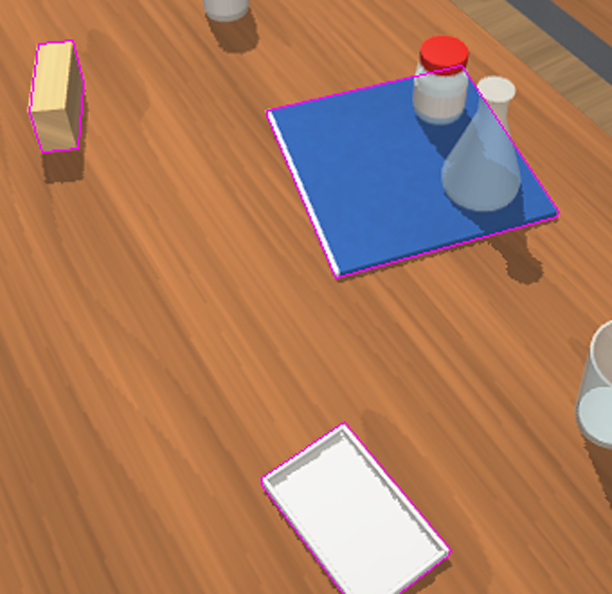

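```bash
cat >> h.py <<'E'
def go(pos,yaw,tilt=None):
    s=r.get_state(); R0=Rq(s['eef_rot']); a=np.radians(yaw)
    y=np.array([np.cos(a),np.sin(a),0]); z=np.array([0,0,-1.]); x=np.cross(y,z)
    Rt=R.from_matrix(np.c_[x,y,z])
    print('t',round(s['clock'],2),'at',np.array(s['eef_pos']),'yaw',np.degrees(np.arctan2(R0.as_matrix()[1,1],R0.as_matrix()[0,1])).round(2),'F',np.array(s['contact_force']),'w',s['gripper_width'])
    print('linear cm',R0.inv().apply(np.array(pos)-s['eef_pos'])*100,'twist',np.degrees((R0.inv()*Rt).as_rotvec()))
E
python3 - <<'E'
from h import *
print(r.tcp_to_tips)
go([.4430,.2732,.16],-24.4)
E
```

```text
0.017
t 1.3 at [0.2025 0.6176 0.2483] yaw 71.85 F [ 0.9117 -0.3804 -0.2021] w 1.0004467663590666
linear cm [-33.5852 -25.2368   8.8294] twist [-0.0041  0.0034 96.2509]
```

```bash
python3 -m creep '{"claw":[8.5,8.5,8.5,8.5,8.5,8.5,8.5,8.5,8.5,8.5],"linear":[[-3.4,-2.5,0],[-6.7,-5,0],[-10.1,-7.6,0],[-13.4,-10.1,0],[-16.8,-12.6,0],[-20.2,-15.1,0],[-23.5,-17.7,0],[-27,-20.2,0],[-30.2,-22.7,0],[-33.6,-25.2,0]],"twist":[[0,0,7],[0,0,14],[0,0,21],[0,0,28],[0,0,35],[0,0,42],[0,0,49],[0,0,56],[0,0,63],[0,0,70]]}' 40; python3 -c "
from h import *
go([.4430,.2732,.16],-24.4)"
```

```text
clock: 2.13
eef_pos: [0.4421, 0.2746, 0.2488]
eef_rot: [-0.0, 0.698, 0.716, 0.0]
contact_force: [0.6, -0.3, -0.2]
gripper_width: 0.994
t 2.13 at [0.4421 0.2746 0.2488] yaw 1.53 F [ 0.6141 -0.2893 -0.1733] w 0.9935427208947986
linear cm [-0.1497  0.0824  8.8771] twist [ 0.0209 -0.0504 25.93  ]
```

```bash
python3 -m creep '{"claw":[8.5,8.5,8.5,8.5,8.5,8.5],"linear":[[-0.1,0.1,3],[-0.1,0.1,6],[-0.1,0.1,8.9],[-0.1,0.1,8.9],[-0.1,0.1,8.9],[-0.1,0.1,8.9]],"twist":[[0,0,6.5],[0,0,13],[0,0,19.5],[0,0,25.9],[0,0,25.9],[0,0,25.9]]}'; python3 -c "
from h import *
go([.4430,.2732,.046],-24.4)
snap('top','t1.png');snap('side','s1.png')"
```

```text
clock: 2.63
eef_pos: [0.4436, 0.274, 0.1599]
eef_rot: [0.0, 0.84, 0.543, 0.001]
contact_force: [0.7, 0.7, 0.6]
gripper_width: 0.996
t 2.63 at [0.4436 0.274  0.1599] yaw -24.19 F [0.6611 0.7363 0.6417] w 0.9963232133307961
linear cm [-0.1131 -0.0266 11.3919] twist [ 0.0528 -0.0718  0.2103]
```

View pics/s1.png

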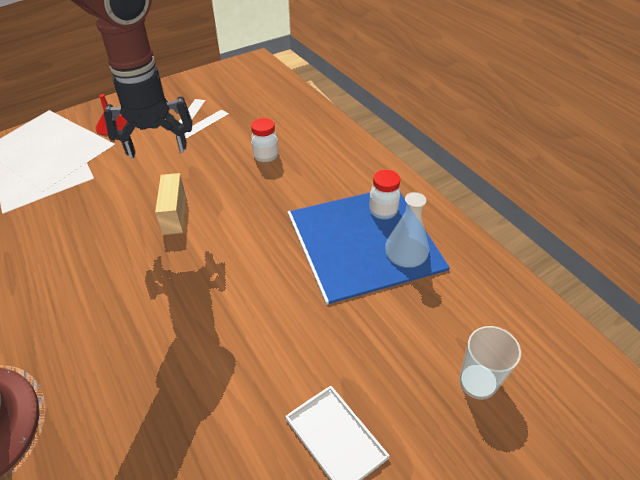

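The gripper is above the block at (170,200), with the fingers straddling its short direction. I'll descend and grip.

```bash
python3 -m creep '{"claw":[8.5,8.5,8.5,8.5,8.5,3,3,3,3,3],"linear":[[-0.1,0,3.5],[-0.1,0,7],[-0.1,0,10],[-0.1,0,11.4],[-0.1,0,11.4],[-0.1,0,11.4],[-0.1,0,11.4],[-0.1,0,11.4],[-0.1,0,11.4],[-0.1,0,11.4]],"twist":[[0,0,0],[0,0,0],[0,0,0],[0,0,0],[0,0,0],[0,0,0],[0,0,0],[0,0,0],[0,0,0],[0,0,0]]}' 40; python3 -c "
from h import *
go([.4430,.2732,.086],-24.4)"
```

```text
clock: 3.57
eef_pos: [0.4441, 0.2745, 0.0485]
eef_rot: [-0.001, 0.84, 0.543, 0.003]
contact_force: [-1.5, 0.6, 7.4]
gripper_width: 0.461
t 3.57 at [0.4441 0.2745 0.0485] yaw -24.19 F [-1.4999  0.619   7.4096] w 0.4608087383276819
linear cm [-0.1425 -0.0452 -3.7553] twist [ 0.1022 -0.3287  0.2086]
```

```bash
python3 -m creep '{"claw":[3,3,3,3,3,3],"linear":[[0,0,-2],[0,0,-5],[0,0,-7],[0,0,-7],[0,0,-7],[0,0,-7]],"twist":[[0,0,0],[0,0,0],[0,0,0],[0,0,0],[0,0,0],[0,0,0]]}' 40; python3 -c "
from h import *
go([.5730,.0384,.118],-13.4)
snap('side','s2.png');snap('top','t2.png')"
```

```text
clock: 4.07
eef_pos: [0.4427, 0.2739, 0.1175]
eef_rot: [-0.001, 0.839, 0.543, 0.002]
contact_force: [-0.8, -0.5, -3.0]
gripper_width: 0.458
t 4.07 at [0.4427 0.2739 0.1175] yaw -24.16 F [-0.8174 -0.5298 -3.0275] w 0.45841527136892024
linear cm [-16.1556  21.5304  -0.1113] twist [  0.0327  -0.2266 -10.7615]
```

View pics/s2.png

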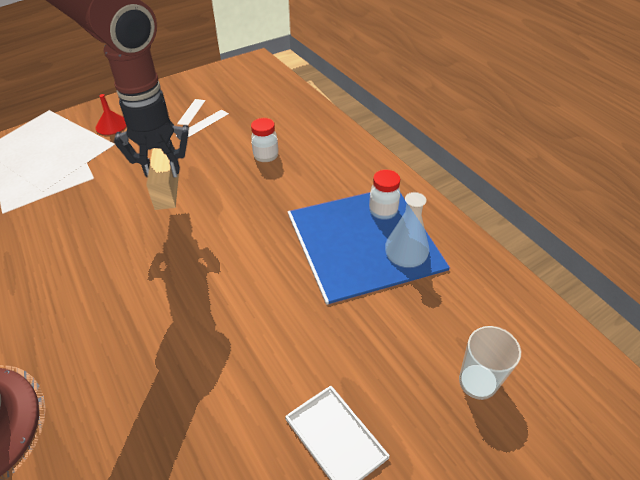

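The block is held at (165,180) and off the table. Next I carry it to the near edge.

```bash
python3 -m creep '{"claw":[3,3,3,3,3,3,3,3,3,3],"linear":[[-2,2.7,0],[-4,5.4,0],[-6,8.1,0],[-8,10.8,0],[-10.1,13.5,0],[-12.1,16.1,0],[-14.1,18.8,0],[-16.2,21.5,0],[-16.2,21.5,0],[-16.2,21.5,0]],"twist":[[0,0,-1.4],[0,0,-2.8],[0,0,-4.2],[0,0,-5.6],[0,0,-7],[0,0,-8.4],[0,0,-9.8],[0,0,-10.8],[0,0,-10.8],[0,0,-10.8]]}'; python3 -c "
from h import *
go([.5730,.0384,.050],-13.4)
pt=snap('top','t3.png');ps=snap('side','s3.png')
cv2.imwrite('pics/z3.png',np.hstack([cv2.resize(pt['frame'][180:330,220:420],None,fx=2,fy=2),cv2.resize(ps['frame'][150:300,250:450],None,fx=2,fy=2)])[:,:,::-1])
"
```

```text
clock: 5.0
eef_pos: [0.5725, 0.0337, 0.115]
eef_rot: [-0.0, 0.787, 0.617, -0.0]
contact_force: [0.2, 0.8, -3.1]
gripper_width: 0.465
t 5.0 at [0.5725 0.0337 0.115 ] yaw -13.76 F [ 0.2395  0.8229 -3.06  ] w 0.46467068621196345
linear cm [ 0.4661 -0.0558  6.5048] twist [-0.0491 -0.0103 -0.3624]
```

View pics/z3.png

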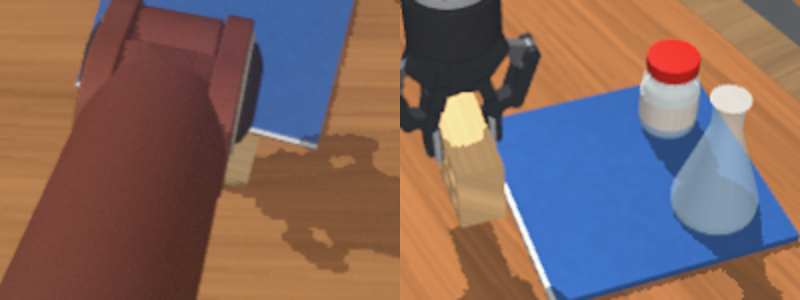

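```bash
python3 -m creep '{"claw":[3,3,3,3,3,3],"linear":[[0,0,3],[0,0,5],[0,0,6.4],[0,0,6.4],[0,0,6.4],[0,0,6.4]],"twist":[[0,0,0],[0,0,0],[0,0,0],[0,0,0],[0,0,0],[0,0,0]]}'; python3 -c "
from h import *
go([.5730,.0384,.050],-13.4)
ps=snap('side','s4.png')
cv2.imwrite('pics/z4.png',cv2.resize(ps['frame'][150:300,250:450],None,fx=3,fy=3,interpolation=cv2.INTER_CUBIC)[:,:,::-1])
"
```

```text
clock: 5.6
eef_pos: [0.5707, 0.0403, 0.0508]
eef_rot: [-0.003, 0.784, 0.621, 0.0]
contact_force: [-0.4, -0.2, -2.6]
gripper_width: 0.458
t 5.6 at [0.5707 0.0403 0.0508] yaw -13.25 F [-0.4081 -0.1974 -2.5842] w 0.45818333469973466
linear cm [-0.1314  0.272   0.0775] twist [-0.2381 -0.2002  0.145 ]
```

View pics/z4.png

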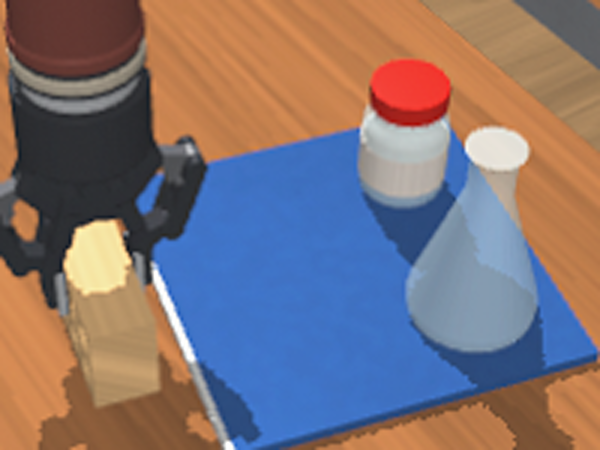

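```bash
python3 -m creep '{"claw":[3,3,3,3,3,3],"linear":[[0,0.6,0],[0,1.2,0],[0,1.5,0],[0,1.8,0],[0,1.9,0],[0,1.9,0]],"twist":[[0,0,0],[0,0,0],[0,0,0],[0,0,0],[0,0,0],[0,0,0]]}'; python3 -c "
from h import *
go([.5730,.0384,.050],-13.4)
ps=snap('side','s5.png')
cv2.imwrite('pics/z5.png',cv2.resize(ps['frame'][150:300,250:450],None,fx=3,fy=3,interpolation=cv2.INTER_CUBIC)[:,:,::-1])
"
```

```text
clock: 6.15
eef_pos: [0.5897, 0.0353, 0.051]
eef_rot: [-0.002, 0.784, 0.62, 0.0]
contact_force: [-0.5, -0.6, -2.9]
gripper_width: 0.461
t 6.15 at [0.5897 0.0353 0.051 ] yaw -13.3 F [-0.546  -0.5829 -2.8703] w 0.4611651352793752
linear cm [-0.0827 -1.6983  0.1064] twist [-0.1809 -0.1927  0.0982]
```

View pics/z5.png

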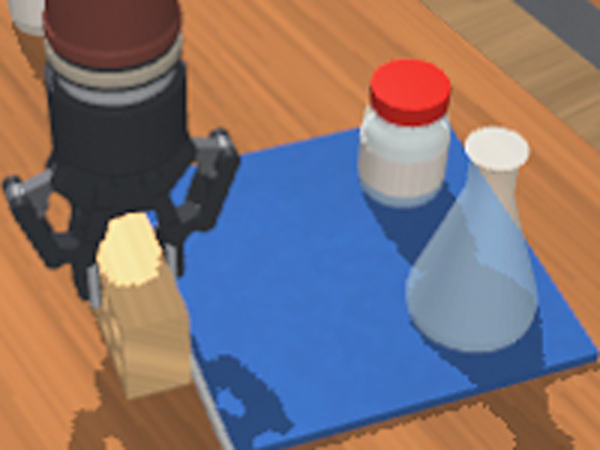

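The holes are visible on the near face, and the block is almost at the strip. I'll creep on until contact.

```bash
python3 -m creep '{"claw":[3,3,3,3],"linear":[[0,0.1,0],[0,0.2,0],[0,0.3,0],[0,0.3,0]],"twist":[[0,0,0],[0,0,0],[0,0,0],[0,0,0]]}'; python3 -m creep '{"claw":[3,3,3],"linear":[[0,0.1,0],[0,0.2,0],[0,0.2,0]],"twist":[[0,0,0],[0,0,0],[0,0,0]]}'
```

```text
clock: 6.53
eef_pos: [0.5923, 0.0347, 0.0509]
eef_rot: [-0.003, 0.784, 0.62, 0.0]
contact_force: [-0.1, 0.1, -2.9]
gripper_width: 0.463
clock: 6.78
eef_pos: [0.5927, 0.0347, 0.0505]
eef_rot: [-0.004, 0.784, 0.62, -0.001]
contact_force: [-3.2, 1.5, -1.2]
gripper_width: 0.46
```

```bash
python3 -m creep '{"claw":[3,3,4.6,6,7.5,7.5,7.5],"linear":[[0,-0.1,0.15],[0,-0.1,0.15],[0,-0.1,0.15],[0,-0.1,0.15],[0,-0.1,0.15],[0,-0.1,0.15],[0,-0.1,0.15]],"twist":[[0,0,0],[0,0,0],[0,0,0],[0,0,0],[0,0,0],[0,0,0],[0,0,0]]}'; python3 -m creep '{"claw":[7.5,7.5,7.5,7.5,7.5,7.5],"linear":[[0,0,-2],[0,0,-5],[0,0,-8],[0,0,-8],[0,0,-8],[0,0,-8]],"twist":[[0,0,0],[0,0,0],[0,0,0],[0,0,0],[0,0,0],[0,0,0]]}'; python3 -c "
from h import *
go([.5470,.0384,.10],-13.4)
pt=snap('top','t6.png');ps=snap('side','s6.png')
cv2.imwrite('pics/z6.png',cv2.resize(ps['frame'][150:300,250:450],None,fx=3,fy=3,interpolation=cv2.INTER_CUBIC)[:,:,::-1])
m=mask('block',ps,[.59,.035,.03])
x,c=fit([(ps,m)],[.592,.035,np.radians(166.6)],lambda x:cub([x[0],x[1],0],rz(x[2]),BLO,BHI),[.005,.005,.05]);print(x,np.degrees(x[2]),c)
"
```

```text
clock: 7.37
eef_pos: [0.5922, 0.0349, 0.0494]
eef_rot: [-0.004, 0.784, 0.62, -0.001]
contact_force: [-0.2, -0.8, -0.1]
gripper_width: 0.88
clock: 7.87
eef_pos: [0.5922, 0.0346, 0.1292]
eef_rot: [-0.004, 0.784, 0.62, -0.001]
contact_force: [-0.9, 0.3, -0.2]
gripper_width: 0.881
t 7.87 at [0.5922 0.0346 0.1292] yaw -13.3 F [-0.8655  0.3159 -0.2455] w 0.880913512843265
linear cm [-0.6802 -4.4655  2.9463] twist [-0.4202 -0.2069  0.0979]
[0.5911 0.0332 2.8786] 164.93031751217774 0.027485300150417058
```

View pics/z6.png

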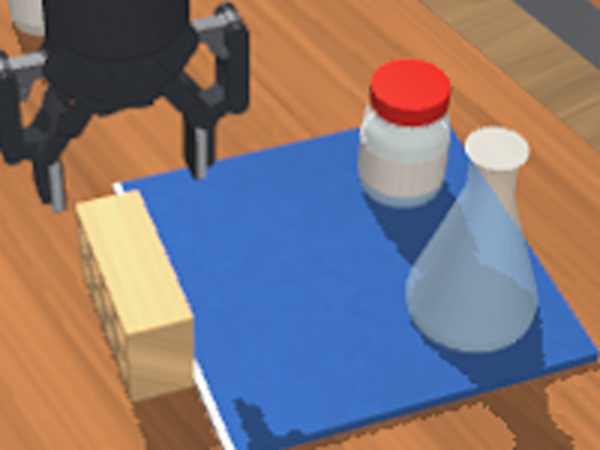

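The block stands flush and parallel to the strip, from (80,210) to (190,330) in the crop, with the holes facing the robot. I'll close the fingers and go round to the near side.

```bash
python3 -m creep '{"claw":[0,0,0,0,0,0,0,0,0,0],"linear":[[0,-2,0],[0,-4,0],[0,-5.2,0],[0,-5.2,0],[0,-5.2,0],[0,-5.2,0],[0,-5.2,1],[0,-5.2,4],[0,-5.2,6.6],[0,-5.2,6.6]],"twist":[[0,0,0],[0,0,0],[0,0,0],[0,0,0],[0,0,0],[0,0,0],[0,0,0],[0,0,0],[0,0,0],[0,0,0]]}'; python3 -c "
from h import *
go([.5470,.0384,.063],-13.4)
pt=snap('top','t7.png');ps=snap('side','s7.png')
cv2.imwrite('pics/z7.png',np.hstack([cv2.resize(pt['frame'][180:330,220:420],None,fx=2,fy=2),cv2.resize(ps['frame'][150:300,220:420],None,fx=2,fy=2)])[:,:,::-1])
"
```

```text
clock: 8.85
eef_pos: [0.5375, 0.0466, 0.0577]
eef_rot: [-0.007, 0.784, 0.62, -0.006]
contact_force: [-0.2, 0.8, -0.5]
gripper_width: -0.001
t 8.85 at [0.5375 0.0466 0.0577] yaw -13.32 F [-0.236   0.78   -0.5277] w -0.0005218421408202656
linear cm [-0.577   1.0979 -0.5504] twist [-1.0553  0.017   0.0759]
```

View pics/z7.png

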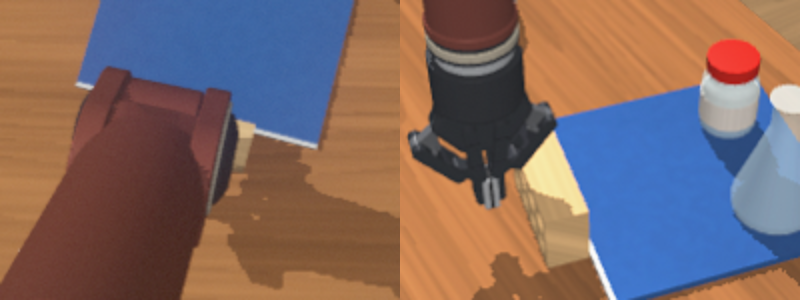

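```bash
python3 -m creep '{"claw":[0,0,0,0,0,0,0,0,0,0],"linear":[[0,-1,-2],[0,-2,-5],[0,-2,-5],[0,-2,-5],[0,-2,-5],[0,-2,-5],[0,-2,-5],[0,-2,-5],[0,-2,-5],[0,-2,-5]],"twist":[[0,0,-7],[0,0,-14],[0,0,-21],[0,0,-28],[0,0,-35],[0,0,-42],[0,0,-49],[0,0,-56],[0,0,-63],[0,0,-70]]}'; python3 -c "
from h import *
s=r.get_state();print(np.array(s['q']))
c=np.array([.592,.0348,0])
b=np.array([.9728,-.2317,0]);
t=c-b*(.020+.011+.015);t[2]=.110
go(t,76.7)
"
```

```text
clock: 9.78
eef_pos: [0.523, 0.0502, 0.1137]
eef_rot: [-0.004, 0.284, 0.959, 0.001]
contact_force: [0.5, -0.8, -0.5]
gripper_width: 0.005
[-0.0879  0.6071 -0.0708  1.924   0.0619  0.6185  0.797 ]
t 9.78 at [0.523  0.0502 0.1137] yaw 56.94 F [ 0.4652 -0.8121 -0.5011] w 0.004800667237708941
linear cm [-2.2962  0.9267  0.3504] twist [  0.0427  -0.4246 -19.7562]
```

```bash
python3 -m creep '{"claw":[0,0,0,0,0,0,0,0],"linear":[[-0.5,0.3,0],[-1,0.6,0],[-2,0.9,0],[-2.3,0.9,1.5],[-2.3,0.9,3.5],[-2.3,0.9,5.1],[-2.3,0.9,5.1],[-2.3,0.9,5.1]],"twist":[[0,0,-7],[0,0,-14],[0,0,-19.8],[0,0,-19.8],[0,0,-19.8],[0,0,-19.8],[0,0,-19.8],[0,0,-19.8]]}'; python3 -c "
from h import *
c=np.array([.592,.0348,0])
b=np.array([.9728,-.2317,0]);
t=c-b*(.020+.011);t[2]=.063
go(t,76.7)
pt=snap('top','t8.png');ps=snap('side','s8.png')
cv2.imwrite('pics/z8.png',np.hstack([cv2.resize(pt['frame'][180:330,220:420],None,fx=2,fy=2),cv2.resize(ps['frame'][150:300,220:420],None,fx=2,fy=2)])[:,:,::-1])
"
```

```text
clock: 10.45
eef_pos: [0.5475, 0.0449, 0.0633]
eef_rot: [-0.003, 0.116, 0.993, 0.001]
contact_force: [0.3, -0.1, -0.2]
gripper_width: 0.002
t 10.45 at [0.5475 0.0449 0.0633] yaw 76.7 F [ 0.331  -0.0863 -0.1723] w 0.0016667768124037376
linear cm [-1.4648  0.0453  0.0194] twist [ 0.0803 -0.3399  0.0025]
```

View pics/z8.png

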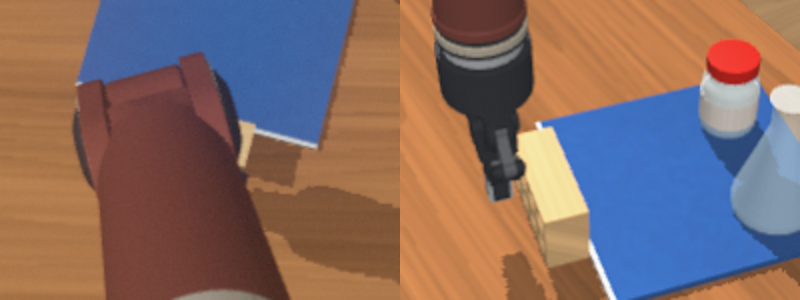

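The fingers now stand edge-on in front of the hole face with no overhang. I'll push slowly.

```bash
python3 -m creep '{"claw":[0,0,0,0,0,0,0,0,0,0],"linear":[[-0.5,0,0],[-1,0,0],[-1.3,0,0],[-1.5,0,0],[-1.7,0,0],[-1.9,0,0],[-2.1,0,0],[-2.3,0,-0.1],[-2.5,0,-0.1],[-2.5,0,-0.1]],"twist":[[0,0,0],[0,0,0],[0,0,0],[0,0,0],[0,0,0],[0,0,0],[0,0,0],[0,0,0],[0,0,0],[0,0,0]]}'; python3 -c "
from h import *
pt=snap('top','t9.png');ps=snap('side','s9.png')
cv2.imwrite('pics/z9.png',np.hstack([cv2.resize(pt['frame'][180:330,220:420],None,fx=2,fy=2),cv2.resize(ps['frame'][150:300,220:420],None,fx=2,fy=2)])[:,:,::-1])
"
```

```text
clock: 11.38
eef_pos: [0.5689, 0.0403, 0.0651]
eef_rot: [-0.006, 0.115, 0.993, 0.001]
contact_force: [-8.5, 1.4, 9.2]
gripper_width: -0.003
```

View pics/z9.png

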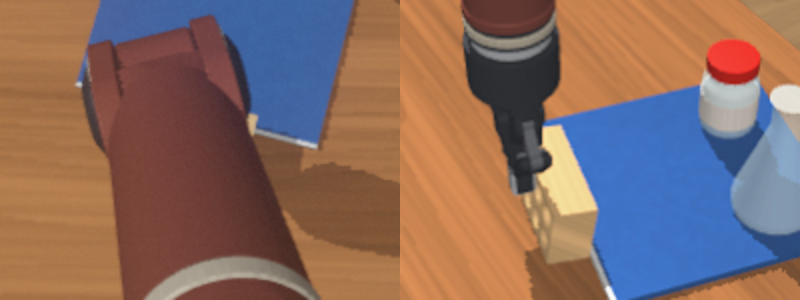

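```bash
python3 -m creep '{"claw":[0,0,0,0,0,0,0,0,0,0],"linear":[[-0.2,0,-0.25],[-0.4,0,-0.45],[-0.6,0,-0.65],[-0.8,0,-0.8],[-1,0,-0.95],[-1.2,0,-1.05],[-1.4,0,-1.15],[-1.6,0,-1.2],[-1.8,0,-1.25],[-1.8,0,-1.25]],"twist":[[0,0,0],[0,0,0],[0,0,0],[0,0,0],[0,0,0],[0,0,0],[0,0,0],[0,0,0],[0,0,0],[0,0,0]]}'; python3 -c "
from h import *
pt=snap('top','t10.png');ps=snap('side','s10.png')
cv2.imwrite('pics/z10.png',np.hstack([cv2.resize(pt['frame'][180:330,220:420],None,fx=2,fy=2),cv2.resize(ps['frame'][150:300,220:420],None,fx=2,fy=2)])[:,:,::-1])
"
```

```text
clock: 12.32
eef_pos: [0.5873, 0.0359, 0.0776]
eef_rot: [-0.005, 0.115, 0.993, 0.001]
contact_force: [0.9, -1.1, 0.7]
gripper_width: -0.001
```

View pics/z10.png

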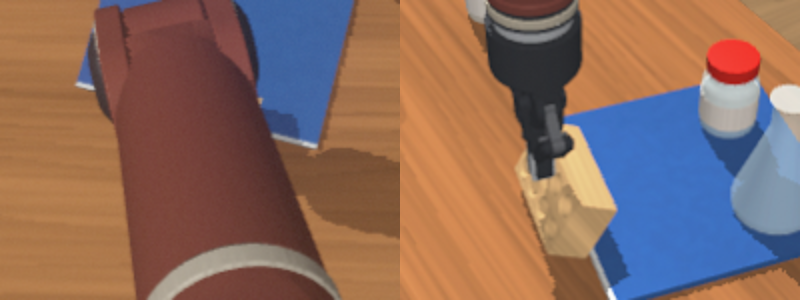

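The block is leaning about 30° over the strip. I continue past the balance point.

```bash
python3 -m creep '{"claw":[0,0,0,0,0,0,0,0],"linear":[[-0.2,0,-0.1],[-0.4,0,-0.2],[-0.6,0,-0.2],[-0.8,0,-0.25],[-1,0,-0.25],[-1.2,0,-0.25],[-1.4,0,-0.25],[-1.4,0,-0.25]],"twist":[[0,0,0],[0,0,0],[0,0,0],[0,0,0],[0,0,0],[0,0,0],[0,0,0],[0,0,0]]}'; python3 -c "
from h import *
pt=snap('top','t11.png');ps=snap('side','s11.png')
cv2.imwrite('pics/z11.png',np.hstack([cv2.resize(pt['frame'][180:330,220:420],None,fx=2,fy=2),cv2.resize(ps['frame'][150:300,220:420],None,fx=2,fy=2)])[:,:,::-1])
"
```

```text
clock: 13.08
eef_pos: [0.601, 0.0326, 0.0797]
eef_rot: [-0.005, 0.115, 0.993, 0.001]
contact_force: [-0.2, -0.1, 0.7]
gripper_width: 0.002
```

View pics/z11.png

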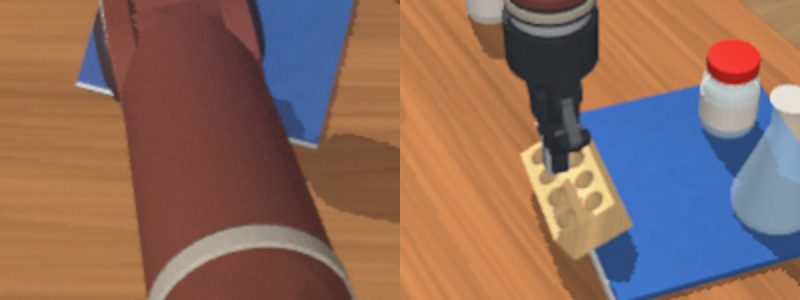

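```bash
python3 -m creep '{"claw":[0,0,0,0,0,0],"linear":[[-0.2,0,-0.1],[-0.4,0,-0.2],[-0.6,0,-0.3],[-0.8,0,-0.4],[-1,0,-0.5],[-1,0,-0.5]],"twist":[[0,0,0],[0,0,0],[0,0,0],[0,0,0],[0,0,0],[0,0,0]]}'; python3 -c "
from h import *
pt=snap('top','t12.png');ps=snap('side','s12.png')
cv2.imwrite('pics/z12.png',np.hstack([cv2.resize(pt['frame'][180:330,220:420],None,fx=2,fy=2),cv2.resize(ps['frame'][150:300,220:420],None,fx=2,fy=2)])[:,:,::-1])
"
```

```text
clock: 13.68
eef_pos: [0.611, 0.0303, 0.0849]
eef_rot: [-0.005, 0.115, 0.993, 0.001]
contact_force: [-0.9, 0.3, 0.6]
gripper_width: -0.003
```

View pics/z12.png

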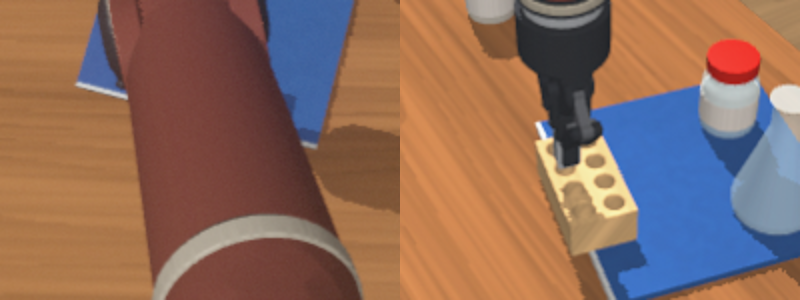

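The block has fallen flat with its holes up. I'll rise, turn back and look.

```bash
python3 -m creep '{"claw":[0,0,0,8.5,8.5,8.5,8.5,8.5,8.5,8.5],"linear":[[0,0,-3],[0,0,-6],[1,0,-10],[2,0,-10],[4,0,-10],[6,0,-10],[8,0,-10],[10,0,-10],[12,0,-10],[12,0,-10]],"twist":[[0,0,0],[0,0,7],[0,0,14],[0,0,21],[0,0,28],[0,0,35],[0,0,42],[0,0,49],[0,0,56],[0,0,63]]}';  cat > ub.py <<'E'
from h import *
import sys
def up(z0):
    # block with holes up; x=(cx,cy,yaw of long... yaw of block z axis); block z axis dir = (cos,sin), 62 along it
    return lambda x: cub([x[0],x[1],z0],rz(x[2]),[-.031,-.056,0],[.031,.056,.040])
pt=snap('top',sys.argv[1]+'t.png');ps=snap('side',sys.argv[1]+'s.png')
x0=[float(sys.argv[2]),float(sys.argv[3]),np.radians(float(sys.argv[4]))]; z0=float(sys.argv[5])
vt,vs=mask('block',pt,[*x0[:2],z0+.03]),mask('block',ps,[*x0[:2],z0+.03])
V=[('top',[(pt,vt)]),('side',[(ps,vs)]),('both',[(pt,vt),(ps,vs)])]
for n,v in V:
    if any(m is None for _,m in v): print(n,'none'); continue
    x,c=fit(v,x0,up(z0),[.005,.005,.05]); print(n,x,np.degrees(x[2]),c)
E
python3 ub.py u1 .632 .025 -13.4 .008
```

```text
clock: 14.62
eef_pos: [0.4899, 0.0589, 0.1858]
eef_rot: [-0.008, 0.619, 0.786, -0.003]
contact_force: [0.2, 0.1, -0.9]
gripper_width: 0.971
top [ 0.6252  0.0237 -0.2432] -13.934156187029812 0.051520933887080456
side [ 0.6243  0.0257 -0.248 ] -14.208620931821915 0.035625874502206445
both [ 0.6247  0.0245 -0.2429] -13.91714664290993 0.10844940618729126
```

View pics/u1t.png

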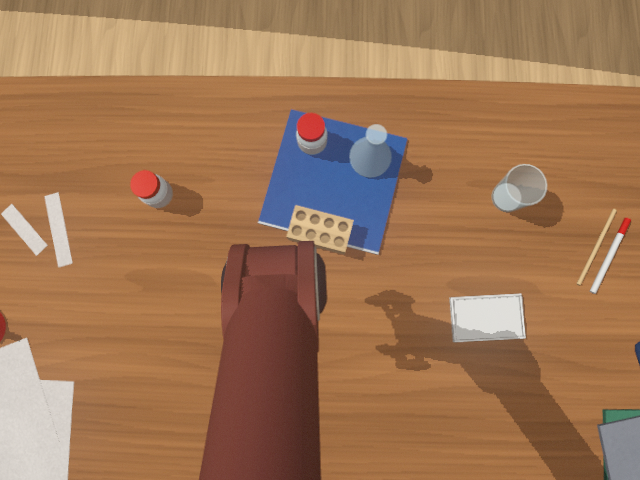

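View pics/u1s.png

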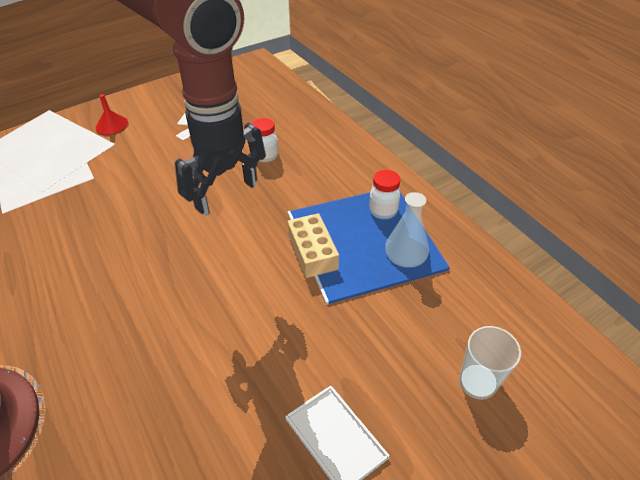

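The block stands on the board near the edge with its holes up, at top (320,228) and side (313,245). Nothing else has moved. Next I take hold of it afresh across its 62 mm side.

```bash
python3 -c "
from h import *
print(np.array(r.get_state()['q'])); go([.6247,.0245,.12],-13.9)"
```

```text
[-0.2381  0.4671  0.1162  1.9284 -0.0825  0.76    0.1696]
t 14.82 at [0.4951 0.0577 0.1862] yaw 13.95 F [-0.7819  0.8416  0.1036] w 0.9936786564413035
linear cm [-6.385  11.8374  6.4752] twist [-0.5753 -0.1866 27.8464]
```

```bash
python3 -m creep '{"claw":[8.5,8.5,8.5,8.5,8.5,8.5,8.5],"linear":[[-1,2,0],[-2.5,4.5,0],[-4,7.5,2],[-5.5,10,4],[-6.4,11.8,6.5],[-6.4,11.8,6.5],[-6.4,11.8,6.5]],"twist":[[0,0,7],[0,0,14],[0,0,21],[0,0,27.8],[-0.5,0,27.8],[-0.5,0,27.8],[-0.5,0,27.8]]}';python3 -c "
from h import *
go([.6247,.0245,.036],-13.9)
snap('side','s13.png')"
```

```text
clock: 15.4
eef_pos: [0.6239, 0.0235, 0.1174]
eef_rot: [-0.003, 0.787, 0.617, -0.001]
contact_force: [-0.5, 0.0, 0.8]
gripper_width: 0.994
t 15.4 at [0.6239 0.0235 0.1174] yaw -13.81 F [-0.4554  0.0034  0.751 ] w 0.9938107601306957
linear cm [0.1084 0.1022 8.1387] twist [-0.3519 -0.076   0.0904]
```

View pics/s13.png

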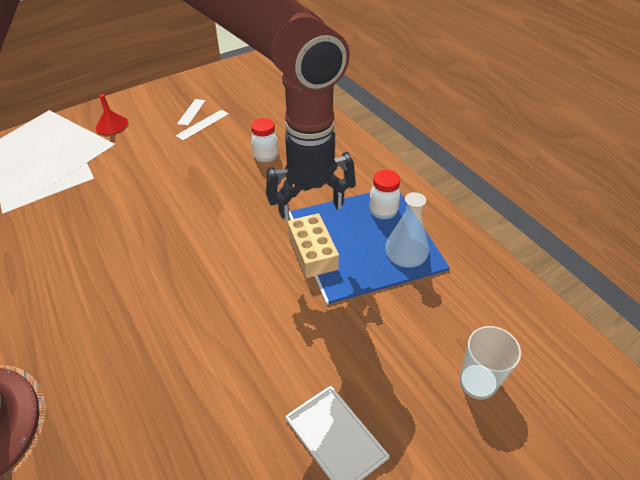

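```bash
python3 -m creep '{"claw":[8.5,8.5,8.5,8.5,8.5,8.5],"linear":[[0.1,0.1,2],[0.1,0.1,4],[0.1,0.1,6],[0.1,0.1,7.5],[0.1,0.1,8.1],[0.1,0.1,8.1]],"twist":[[-0.3,0,0],[-0.3,0,0],[-0.3,0,0],[-0.3,0,0],[-0.3,0,0],[-0.3,0,0]]}'; python3 -m creep '{"claw":[5.5,5.5,5.5,5.5,5.5,5.5],"linear":[[0,0,0],[0,0,0],[0,0,0],[0,0,0],[0,0,0],[0,0,0]],"twist":[[0,0,0],[0,0,0],[0,0,0],[0,0,0],[0,0,0],[0,0,0]]}' 50; python3 -c "
from h import *
ps=snap('side','s14.png')
cv2.imwrite('pics/z14.png',cv2.resize(ps['frame'][130:310,230:470],None,fx=3,fy=3,interpolation=cv2.INTER_CUBIC)[:,:,::-1])"
```

```text
clock: 15.95
eef_pos: [0.6242, 0.0255, 0.0381]
eef_rot: [-0.001, 0.787, 0.617, 0.001]
contact_force: [0.3, 0.4, 0.9]
gripper_width: 0.995
clock: 16.45
eef_pos: [0.6253, 0.0256, 0.0403]
eef_rot: [-0.0, 0.786, 0.618, 0.002]
contact_force: [-1.9, 0.5, 6.4]
gripper_width: 0.713
```

View pics/z14.png

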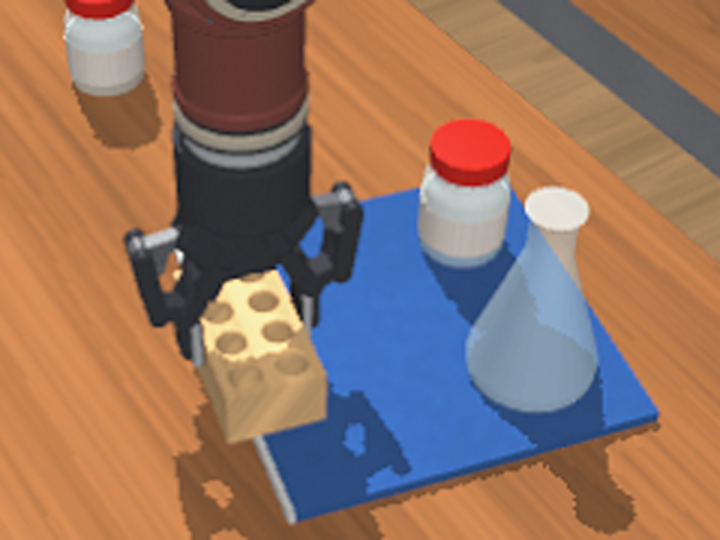

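```bash
python3 -m creep '{"claw":[5.5,5.5,5.5,5.5,5.5,5.5,5.5],"linear":[[0,0,-1],[0,0,-3],[0,0,-5],[0,0,-7],[0,0,-8],[0,0,-8],[0,0,-8]],"twist":[[0,0,0],[0,0,0],[0,0,0],[0,0,0],[0,0,0],[0,0,0],[0,0,0]]}' 50; python3 -c "
from h import *
go([.4679,-.2957,.12],4.2)
ps=snap('side','s15.png')
cv2.imwrite('pics/z15.png',cv2.resize(ps['frame'][130:310,230:470],None,fx=3,fy=3,interpolation=cv2.INTER_CUBIC)[:,:,::-1])"
```

```text
clock: 17.08
eef_pos: [0.6247, 0.0254, 0.1204]
eef_rot: [-0.0, 0.786, 0.618, 0.003]
contact_force: [0.2, 1.1, -3.5]
gripper_width: 0.713
t 17.08 at [0.6247 0.0254 0.1204] yaw -13.71 F [ 0.1704  1.1287 -3.5176] w 0.7125747178459122
linear cm [-34.9146  -7.6263  -0.126 ] twist [  0.1887  -0.2209 -17.9085]
```

View pics/z15.png

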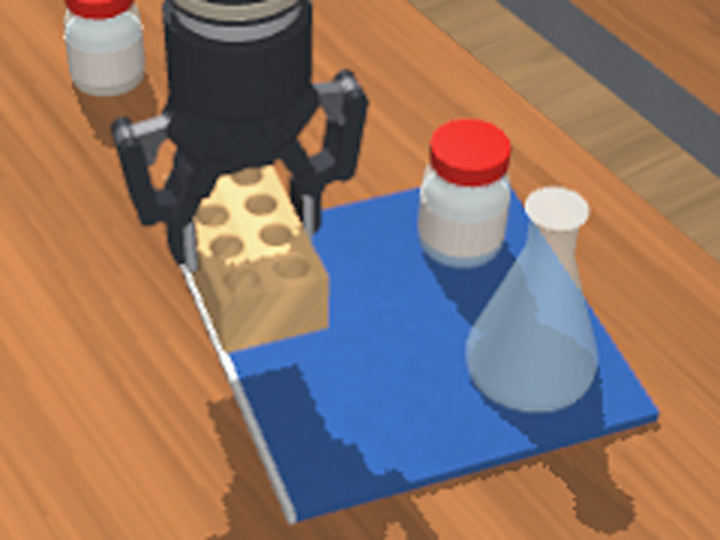

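The block is held level and clear of the board. I carry it to above the tray.

```bash
python3 -m creep '{"claw":[5.5,5.5,5.5,5.5,5.5,5.5,5.5,5.5,5.5,5.5],"linear":[[-2,-0.5,0],[-5,-1.2,0],[-8.5,-2,0],[-12,-2.7,0],[-15.5,-3.4,0],[-19,-4.2,0],[-22.5,-5,0],[-26,-5.7,0],[-29,-6.4,0],[-31,-6.8,0]],"twist":[[0,0,-1.8],[0,0,-3.6],[0,0,-5.4],[0,0,-7.2],[0,0,-9],[0,0,-10.8],[0,0,-12.6],[0,0,-14.4],[0,0,-16.2],[0,0,-17.9]]}'; python3 -c "
from h import *
go([.4679,-.2957,.10],4.2)"
```

```text
clock: 17.97
eef_pos: [0.4808, -0.2634, 0.1167]
eef_rot: [-0.002, 0.682, 0.731, -0.0]
contact_force: [-1.1, -0.7, -2.3]
gripper_width: 0.713
t 17.97 at [ 0.4808 -0.2634  0.1167] yaw 3.99 F [-1.0705 -0.736  -2.3336] w 0.7134951542387744
linear cm [-3.1371 -1.5027  1.6686] twist [-0.1771 -0.1621 -0.2101]
```

```bash
python3 -m creep '{"claw":[5.5,5.5,5.5,5.5,5.5,5.5],"linear":[[-1.2,-0.6,0.5],[-2.4,-1.2,1],[-3.1,-1.5,1.5],[-3.1,-1.5,1.7],[-3.1,-1.5,1.7],[-3.1,-1.5,1.7]],"twist":[[0,0,0],[0,0,0],[0,0,-0.2],[0,0,-0.2],[0,0,-0.2],[0,0,-0.2]]}'; python3 -c "
from h import *
go([.4679,-.2957,.060],4.2)"; python3 ub.py u2 .468 -.296 4.2 .068; cd pics; python3 -c "
import cv2
a=cv2.imread('u2t.png');b=cv2.imread('u2s.png')
import numpy as np
cv2.imwrite('z16.png',np.hstack([cv2.resize(a[240:400,400:600],None,fx=2,fy=2),cv2.resize(b[320:480,240:440],None,fx=2,fy=2)]))"
```

```text
clock: 18.47
eef_pos: [0.4686, -0.2935, 0.0991]
eef_rot: [-0.003, 0.68, 0.733, 0.0]
contact_force: [1.6, -0.4, -3.3]
gripper_width: 0.717
t 18.47 at [ 0.4686 -0.2935  0.0991] yaw 4.31 F [ 1.5658 -0.412  -3.2597] w 0.7166836894355704
linear cm [-0.2295 -0.0691  3.9132] twist [-0.1896 -0.2731  0.1102]
top [ 0.4689 -0.2914  0.0688] 3.942976296478568 0.45919307295504785
side [ 0.4681 -0.2955  0.0587] 3.3604787983381526 0.42249059592159965
both [ 0.4686 -0.2947  0.0612] 3.506531312925116 0.8858546412522997
```

View pics/z16.png

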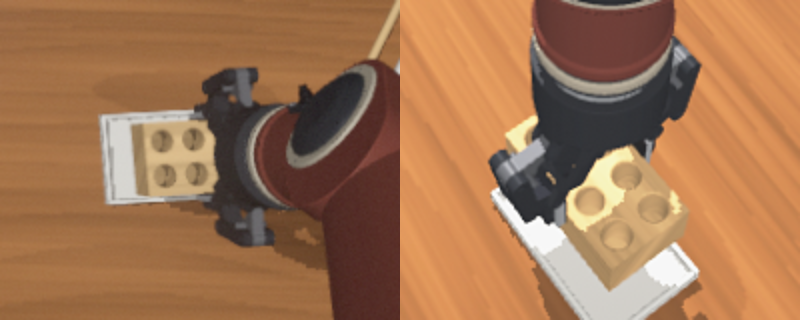

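The block is over the tray and parallel to it. I'll lower it slowly.

```bash
python3 -m creep '{"claw":[5.5,5.5,5.5,5.5,5.5,5.5,5.5,5.5],"linear":[[-0.1,0,0.8],[-0.2,-0.1,1.6],[-0.2,-0.1,2.5],[-0.2,-0.1,3.4],[-0.2,-0.1,4.2],[-0.2,-0.1,4.8],[-0.2,-0.1,5],[-0.2,-0.1,5]],"twist":[[0,0,0],[0,0,0],[0,0,0],[0,0,0],[-0.2,-0.2,0],[-0.2,-0.2,0],[-0.2,-0.2,0],[-0.2,-0.2,0]]}'; python3 -c "
from h import *
go([.4679,-.2957,.036],4.2)
ps=snap('side','s17.png');pt=snap('top')
cv2.imwrite('pics/z17.png',np.hstack([cv2.resize(pt['frame'][240:400,400:600],None,fx=2,fy=2),cv2.resize(ps['frame'][320:480,240:440],None,fx=2,fy=2)])[:,:,::-1])"
```

```text
clock: 19.33
eef_pos: [0.4673, -0.296, 0.0491]
eef_rot: [-0.0, 0.68, 0.733, 0.0]
contact_force: [-0.1, -0.2, -3.1]
gripper_width: 0.712
t 19.33 at [ 0.4673 -0.296   0.0491] yaw 4.3 F [-0.1497 -0.2439 -3.0905] w 0.7122861176496941
linear cm [0.0218 0.0607 1.3071] twist [-0.0059 -0.028   0.0998]
```

View pics/z17.png

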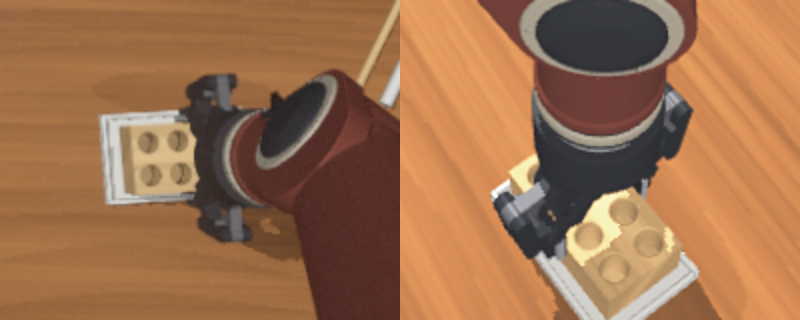

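```bash
python3 -m creep '{"claw":[5.5,5.5,5.5,5.5,5.5,5.5],"linear":[[0,0.05,0.3],[0,0.05,0.6],[0,0.05,0.9],[0,0.05,1.1],[0,0.05,1.1],[0,0.05,1.1]],"twist":[[0,0,0],[0,0,0],[0,0,0],[0,0,0],[0,0,0],[0,0,0]]}';  python3 -m creep '{"claw":[5.5,5.5,5.5,5.5],"linear":[[0,0,0.1],[0,0,0.2],[0,0,0.2],[0,0,0.2]],"twist":[[0,0,0],[0,0,0],[0,0,0],[0,0,0]]}'
```

```text
clock: 19.93
eef_pos: [0.4684, -0.2963, 0.0389]
eef_rot: [0.001, 0.68, 0.733, 0.0]
contact_force: [-0.1, -0.9, -4.5]
gripper_width: 0.712
clock: 20.27
eef_pos: [0.4683, -0.2963, 0.0368]
eef_rot: [0.001, 0.68, 0.733, 0.0]
contact_force: [0.2, 0.3, -4.6]
gripper_width: 0.714
```

```bash
python3 -m creep '{"claw":[5.5,5.5,5.5,5.5],"linear":[[0,0,0.1],[0,0,0.15],[0,0,0.15],[0,0,0.15]],"twist":[[0,0,0],[0,0,0],[0,0,0],[0,0,0]]}'; python3 -c "
from h import *
ps=snap('side','s18.png');pt=snap('top')
cv2.imwrite('pics/z18.png',cv2.resize(ps['frame'][360:480,260:420],None,fx=4,fy=4,interpolation=cv2.INTER_CUBIC)[:,:,::-1])"
```

```text
clock: 20.6
eef_pos: [0.4685, -0.2965, 0.0363]
eef_rot: [0.001, 0.68, 0.733, 0.0]
contact_force: [-0.9, 0.9, 5.7]
gripper_width: 0.711
```

View pics/z18.png

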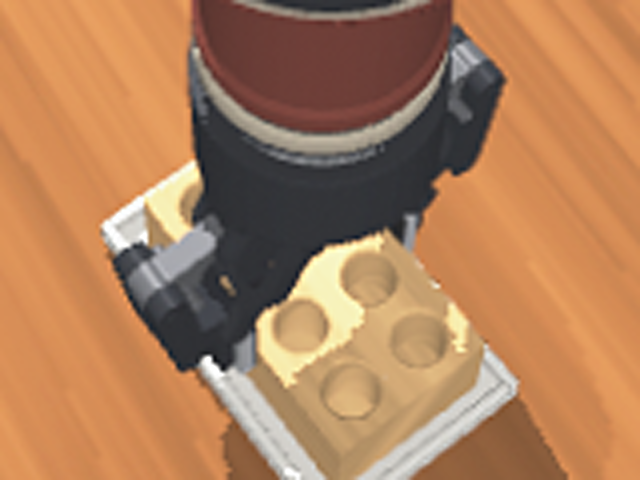

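The wrist reads +5.7 N up at the expected seat height, so the block is on the floor. I'll open gently, then rise.

```bash
python3 -m creep '{"claw":[6.2,6.6,7,7.5,8,8,8],"linear":[[0,0,-0.1],[0,0,-0.1],[0,0,-0.1],[0,0,-0.1],[0,0,-0.1],[0,0,-0.1],[0,0,-0.1]],"twist":[[0,0,0],[0,0,0],[0,0,0],[0,0,0],[0,0,0],[0,0,0],[0,0,0]]}';  python3 -m creep '{"claw":[8,8,8,8,8,8,8,8,8,8],"linear":[[0,0,-1],[0,0,-3],[0,0,-6],[0,0,-9],[3,0,-12],[6,0,-14],[9,0,-14],[12,0,-14],[15,0,-14],[15,0,-14]],"twist":[[0,0,0],[0,0,0],[0,0,0],[0,0,0],[0,0,0],[0,0,0],[0,0,0],[0,0,0],[0,0,0],[0,0,0]]}'; python3 ub.py u3 .468 -.296 4.2 .004
```

```text
clock: 21.28
eef_pos: [0.4685, -0.2965, 0.0372]
eef_rot: [0.001, 0.68, 0.733, 0.0]
contact_force: [-0.8, -0.6, -0.1]
gripper_width: 0.935
clock: 22.12
eef_pos: [0.4566, -0.1394, 0.1777]
eef_rot: [-0.001, 0.676, 0.737, 0.002]
contact_force: [0.3, 1.1, 0.0]
gripper_width: 0.94
top [ 0.468  -0.296   0.0733] 4.2 1.0
side [ 0.4676 -0.2979  0.0683] 3.914267493957328 0.02542955326460483
both [ 0.4676 -0.2979  0.0683] 3.914267493957328 1.0254295532646047
```

View pics/u3t.png

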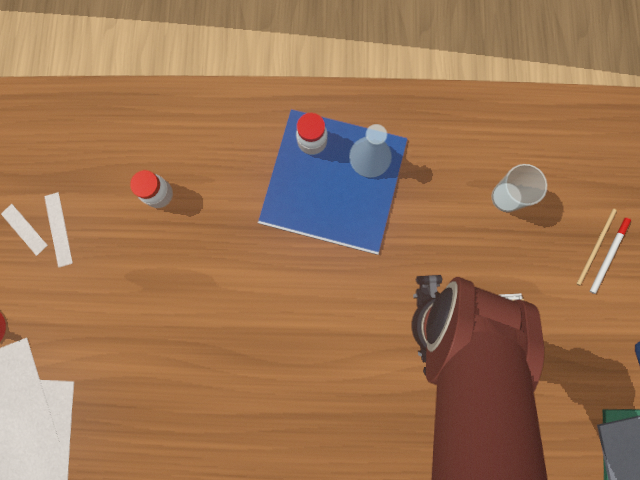

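View pics/u3s.png

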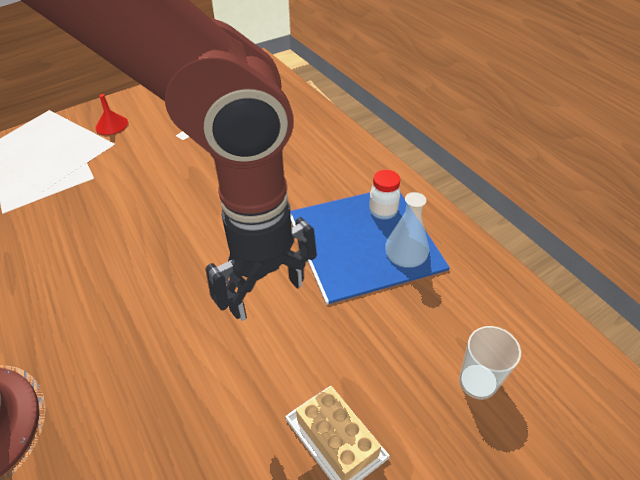

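```bash
python3 -m creep '{"claw":[8,8,8,8,8,8],"linear":[[4,0,0],[8,0,0],[12,0,0],[16,0,0],[18,0,0],[18,0,0]],"twist":[[0,0,0],[0,0,0],[0,0,0],[0,0,0],[0,0,0],[0,0,0]]}'; python3 ub.py u4 .468 -.296 4.2 .004; python3 ub.py u5 .468 -.296 4.2 .010 | tail -1
```

```text
clock: 22.82
eef_pos: [0.4441, 0.0358, 0.1772]
eef_rot: [0.001, 0.678, 0.735, 0.001]
contact_force: [0.4, 0.7, 0.3]
gripper_width: 0.938
top [ 0.469  -0.2981  0.0714] 4.090483098457352 0.028797468354430422
side [ 0.4679 -0.2981  0.0717] 4.1082308749683945 0.022372499295576165
both [ 0.4685 -0.298   0.0789] 4.519134326073763 0.06514786980417908
both [ 0.4686 -0.2976  0.0606] 3.4721101704746835 0.1315003613091963
```

View pics/u4t.png

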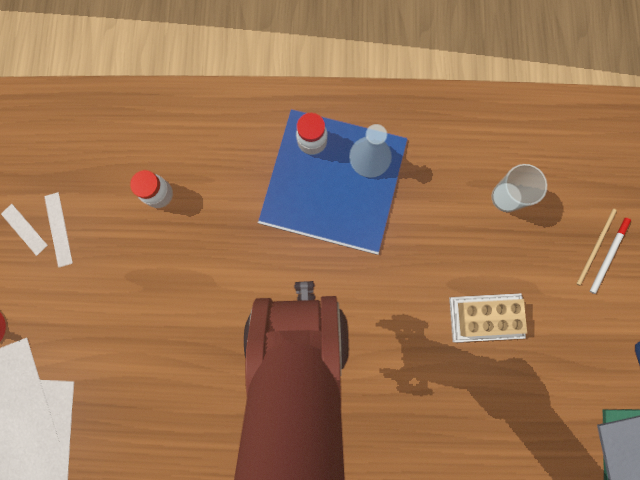

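The block sits in the tray at (493,319) with its holes up, centred within about 2.5 mm. Both views fit its height at the tray floor, and the bystanders have not moved. I'm handing the job in.

```bash
python3 -c "
from station import order
print(order.job_done())"
```

```text
the job is handed in; nothing more can be done
None
```

The block is in the white tray with its holes up, and I handed the job in at about 23 s of the 72 s allowed; no verdict was reported.

- **What I did:** I set the block down flush against the board's near edge with the holes facing the robot. I then pushed it over that edge with the closed fingers until it fell flat on the board. After backing off, I gripped it afresh across its 62 mm side and lowered it into the tray, where I felt contact at the expected height before opening the gripper.
- **Final checks:** Silhouette fits from both cameras put the block's middle about 2.5 mm from the tray's middle (limit 14 mm), turned about the same way as the tray. The height fits best at the tray floor. The arm was clear of everything, and the jars, flask and beaker looked unmoved.
- **Small disagreements:**
  - On the board the block overhung the edge by about 17 mm, not the expected 10 mm, but it was stable.
  - My first push position had the gripper's knuckles over the block, so I turned the tool a quarter turn before pushing.
  - With the arm in the way, the first top-view check found no block; after I moved the arm it agreed with the side view to about 1 mm.

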